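Load a power module into a test dock through its sprung gate

TASK

Bring the blue power module in line with the mouth of the test dock and gently push it, nose (the end with the brass plate) first and sliding on the mat, in through the yellow sprung gate until it meets the sprung contacts hidden inside, then press it home there with about 13 newtons for a second; 18 newtons would damage the contacts. Let go so that the gate swings fully shut behind it with the module left inside, and leave the other things on the bench where they are.

Things in the scene. Friction and masses are not known exactly. Their poses are not given: they have to be found in the camera images.
- dock: Fixed aluminium test dock: an open-topped lane between 40 mm high walls standing on the green mat, which is the lane's floor. Origin on the mat (3 mm above the bench), in the plane of the shut gate, at mid-lane; +x points along the lane inward (the way to push), +y to the gate's hinge side, z up. The lane is 62 mm wide (y -31 to +31 mm), its parallel walls begin at x = -40 mm.
- dock_mouth (a point): Mid-lane point on the mat at the outer end of the dock's yellow flared mouth, at the dock's x = -80 mm; the mouth narrows from about 98 mm here to the 62 mm lane over 40 mm. Axes as the dock's.
- dock_hood (a point): Mid-lane point on the mat under the near edge of the grey hood, at dock x = 155 mm; the hood (underside 58 mm, top 62 mm above the mat) runs 95 mm farther in and hides the sprung contacts. Their face stands 5 to 45 mm farther in than this point, different every time and not measured: find it by feel. They yield about 1 mm per 6 N, stop hard after 3 mm, and push back on release. Axes as the dock's.
- gate (a joint): Yellow, black-striped gate leaf across the lane, 65 mm wide, 36 high, 4 thick, on an upright hinge at dock x = 0, y = +37 mm. 0 = shut; grows as it swings inward only (to dock +x); 1.57 = along the +y wall, which is set back 12 mm there. A spring shuts it (0.03 to 0.11 N m; 1 to 4 N at the module; slick nylon).
- gate_tip (a point): Free edge of the gate leaf, half-way up; shut, it is 29 mm to the dock's -y side of mid-lane. It sweeps 67 mm inward about the hinge, so the module's tail must be farther in than that, and the pushing tool out of its way, for the gate to shut. Beyond the set-back an inclined lead-in (dock x = 70 to 95 mm) brings the +y wall back to y = +31 mm.
- module_center (a point): Centre (half-way up) of the blue power module, a rigid block 80 mm long (x), 56 mm wide (y), 44 mm high (z), 0.2 to 0.42 kg, with black ribs on top (2 mm more), a white stripe on top near the nose and a brass plate on the nose. Its +x points to the nose, z up. It lies on the mat, in front of the dock's mouth, somewhat off-line and turned. Sliding it on the mat takes about 1 to 3 N.
- module_nose (a point): Middle of the blue module's nose face (the brass plate), 40 mm ahead of its centre, half-way up; same axes as the module.
- spare_center (a point): Centre of a grey module of the same shape (80 x 56 x 44 mm), not to be used; leave alone.
- meter: Yellow hand multimeter lying on the mat, 150 x 75 x 34 mm (42 mm at its dial); origin at the centre of its underside; leave alone.
- driver: Screwdriver lying on the mat, about 200 mm long along its x; leave alone.
- cleaner: White bottle with a red cap, 52 mm in diameter, 140 mm high; origin at the centre of its underside; leave alone.
- spool: Steel spool, 56 mm in diameter, 42 mm high; origin at the centre of its underside; leave alone.
- tray: Blue open parts tray, 120 x 90 x 35 mm; origin at the centre of its underside; leave alone.
Things that resemble listed ones, but are neither listed nor needed, are in the scene too. What is shaped like the part that bears module_center but purple is not meant.

How it is judged:
By the outcome, as a careful person would: the job done as asked, in the order asked, and still so for the second after the job is handed in, with the robot touching nothing.
It also fails if it takes over 64 s, if anything falls off the work surface, if the arm or the gripper's body presses on something with over 40 N, if the wrist force passes 120 N, or if a joint passes its speed limit or range.

ROBOT

A 6-joint arm with a two-finger parallel gripper is mounted at the origin on the work surface. World frame = base frame: x ahead of the robot, y to its left, z up, the work surface at z = 0. Lengths are in m, angles in rad, forces in N, time in s.
With the tool pointing down it reaches from about 0.25 to 0.725 m from the base axis. Payload 4 kg.
Tool frame: the origin (TCP) lies at the centre of the arm's flange, where the gripper is bolted on; the fingertips stand 173 mm ahead of it and the grasp point (between the pads) lies 155 mm ahead of it; z points along the fingers, y is the line along which they close (so a half turn about z gives the same grasp; the last joint's range is limited). The gripper opens to 85 mm and grips with 20 to 120 N. Pads are 22 mm wide; open, the fingers measure 114 mm over their backs; the gripper's body (76 mm by 85 mm) begins 54 mm behind the grasp point. The pads swing forward as they close: fully open they stand 13 mm farther back than shut.
Start: joints at [1.227, 0.241, 0.005, 1.335, 0, 1.571], TCP at [0.169, 0.471, 0.405] pointing down, gripper open.
Joint ranges: [-2.72, 2.72], [-1.05, 1.87], [-1.09, 1.28], [-1.99, 2.15], [-1.42, 1.44], [-3.14, 3.14]. Speed limits (rad/s): [2.79, 2.79, 3.14, 3.14, 3.14, 3.14].

INTERFACE

Orientations are given as a rotation vector (axis times angle).
In Python, from rig import get_state, get_image, close_job gives the robot as it stands.
- The arm moves only by the shell command python3 -m jog 'ROWS' [FORCE]. ROWS is JSON, a list that holds one entry, the list of rows, each a list of 5 numbers: the finger opening in mm, from 0 to 85.4, then the shift along the tool's x, y, z in units of 30 mm (1.0 is 30 mm), then the turn about the tool's z in units of 5 degrees (1.0 is 5 degrees). In form: [[[gripper, x, y, z, spin], ...]]. A call has 1 to 5 rows; each row shifts and turns the commanded pose from where the row before left it, along the tool's axes as they then stand; what a row does not reach is not made up. A row lasts 1/12 s, in which the tool goes at most 41.7 mm and 7.16 degrees, less where a joint would pass 70% of its speed; a pose out of reach is approached as far as the arm can. A call is refused whole if a number of a shift passes 1 or a number of a turn 1, either way. A call with a gripper value outside its range is refused whole. The fingers move at their own pace and stop on an object; FORCE is the grip in N (left out, the last holds). Time passes only in rows, so rows that do not move let the fingers close. It gives the time, the measured TCP pose, the force, the opening and the grip force at its end, in the units of the state.
- get_state(): the state, without advancing time (a new reading comes with each control period).
- get_image(name): name is "scene" or "top"; returns a dict with "image" (480x640x3 uint8, blue, green, red), "vfov" (degrees; the focal length in pixels is half the picture's height over the tangent of half this angle, whatever the lens; pixels are square), "cx", "cy" (the principal point, pixels), "extrinsics" (4x4, takes a point from world to camera coordinates). Camera axes: x right, y down, z forward; pixel columns grow to the right and rows downward; lengths in m; the calibration is good to about 2 mm. A picture is of the moment at which its call begins. There is no depth.
- close_job(): hands the job in; it is judged then, once.
The state is a dict: "time": time; "qpos": joint angles; "joint_velocities": joint speeds; "joint_torque": joint torques, N m; "tcp_pos": TCP position; "eef_rot": TCP orientation; "contact_force": force on the tool from outside, world axes, zero at the start; "ft_torque": the same for the moment, N m; "grip_width": finger opening in m; "gripper_force": force on a finger pad.
Only numpy, scipy, OpenCV 4.12 (cv2) and the standard library are available. Lean on these libraries where they do the work, as an engineer would, in place of code of your own. Each camera call takes 0.05 s, during which the arm holds its last target. There are 200 camera calls.

## Working session

There is one attempt and no reset: what is moved stays moved. The work goes in short steps, Python scripts to look and compute and a shell command to move; the robot and the scene stay as the last step left them, time stands still between calls to the robot, and variables do not carry over. Pictures are saved under pics/ and viewed, at most 10 in all, crops included, and the job is handed in when it is done.

```bash
mkdir -p pics; ls; python3 - <<'E'
from rig import *
import cv2,numpy as np
s=get_state();print({k:np.round(v,3).tolist() for k,v in s.items()})
for n in("scene","top"):
    r=get_image(n);cv2.imwrite(f"pics/{n}0.png",r["image"]);print(n,r["vfov"],r["cx"],r["cy"],np.round(r["extrinsics"],4).tolist())
E
```

```text
pics
{'time': 0.0, 'qpos': [1.227, 0.241, 0.004, 1.335, 0.0, 1.571], 'joint_velocities': [-0.001, -0.001, -0.0, 0.001, 0.001, 0.001], 'joint_torque': [0.001, -37.232, 25.241, 0.017, 0.0, 0.0], 'tcp_pos': [0.168, 0.47, 0.404], 'eef_rot': [-0.537, -3.095, 0.003], 'contact_force': [-0.334, -0.044, 0.019], 'ft_torque': [-0.009, -0.008, -0.014], 'gripper_force': 0.0, 'grip_width': 0.085}
scene 51.24835661425341 304.7208111494178 236.34648575671667 [[-0.5509, 0.8345, 0.007, 0.3307], [0.5669, 0.3804, -0.7307, -0.3082], [-0.6125, -0.3986, -0.6826, 1.7033], [0.0, 0.0, 0.0, 1.0]]
top 50.981062731138266 315.70837323672833 232.24339095660093 [[0.0256, -0.9995, 0.0179, -0.0281], [-0.987, -0.0282, -0.1581, 0.6144], [0.1585, -0.0136, -0.9873, 1.1434], [0.0, 0.0, 0.0, 1.0]]
```

View pics/scene0.png

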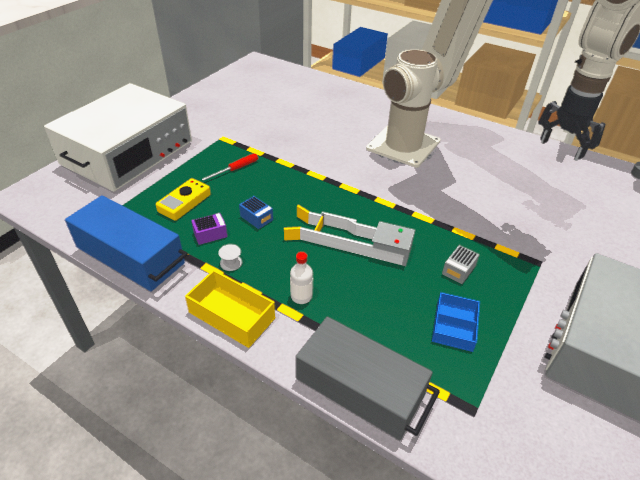

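View pics/top0.png

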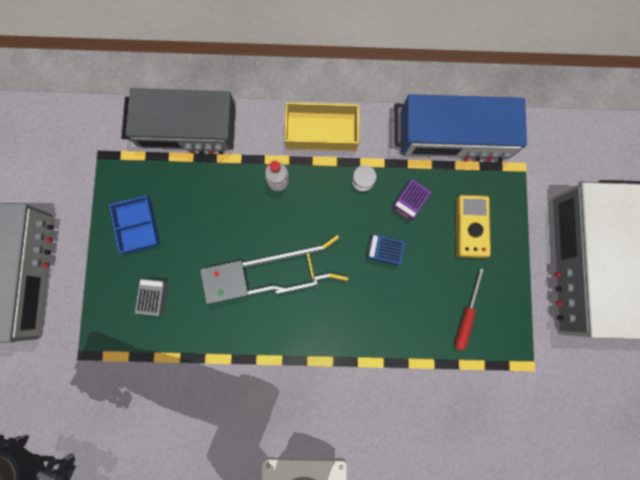

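The top view shows the blue module at about (386,250), stripe and nose to the left. The mouth is at (342,258), the gate runs from (315,283) to (308,253), and the hood is at (223,282). The lane runs roughly along world +y. I'll zoom in on both views next.

```bash
cat > h.py <<'E'
import numpy as np,cv2
from rig import get_state,get_image
from scipy.spatial.transform import Rotation as Ro
def cam(r):
    E=np.array(r["extrinsics"]);f=240/np.tan(np.radians(r["vfov"]/2));return E,f,r["cx"],r["cy"]
def ray(r,p):
    E,f,cx,cy=cam(r);R=E[:3,:3];p=np.atleast_2d(p).astype(float)
    d=np.c_[(p[:,0]-cx)/f,(p[:,1]-cy)/f,np.ones(len(p))]@R
    return -R.T@E[:3,3],d
def plane(r,p,z):
    c,d=ray(r,p);return c+d*((z-c[2])/d[:,2])[:,None]
def tri(r1,p1,r2,p2):
    c1,d1=ray(r1,p1);c2,d2=ray(r2,p2);A=np.c_[d1[0],-d2[0]];k=np.linalg.lstsq(A,c2-c1,rcond=None)[0]
    a=c1+k[0]*d1[0];b=c2+k[1]*d2[0];return (a+b)/2,np.linalg.norm(a-b)
def proj(r,P):
    E,f,cx,cy=cam(r);q=np.atleast_2d(P)@E[:3,:3].T+E[:3,3];return q[:,:2]/q[:,2:]*f+[cx,cy]
E
python3 - <<'E'
from h import *
t=get_image("top")["image"];s=get_image("scene")["image"]
a=cv2.resize(t[220:310,195:415],None,fx=3.6,fy=3.6,interpolation=cv2.INTER_CUBIC)
b=cv2.resize(s[185:275,230:430],None,fx=3,fy=3,interpolation=cv2.INTER_CUBIC)
o=np.zeros((600,800,3),np.uint8);o[:a.shape[0],:a.shape[1]]=a[:,:800];o[326:326+b.shape[0],:b.shape[1]]=b
cv2.imwrite("pics/crop.png",o)
st=get_state();print(Ro.from_rotvec(st["eef_rot"]).as_matrix().round(3).tolist())
E
```

```text
[[-0.941, 0.337, -0.0], [0.337, 0.941, -0.001], [0.0, -0.001, -1.0]]
```

View pics/crop.png

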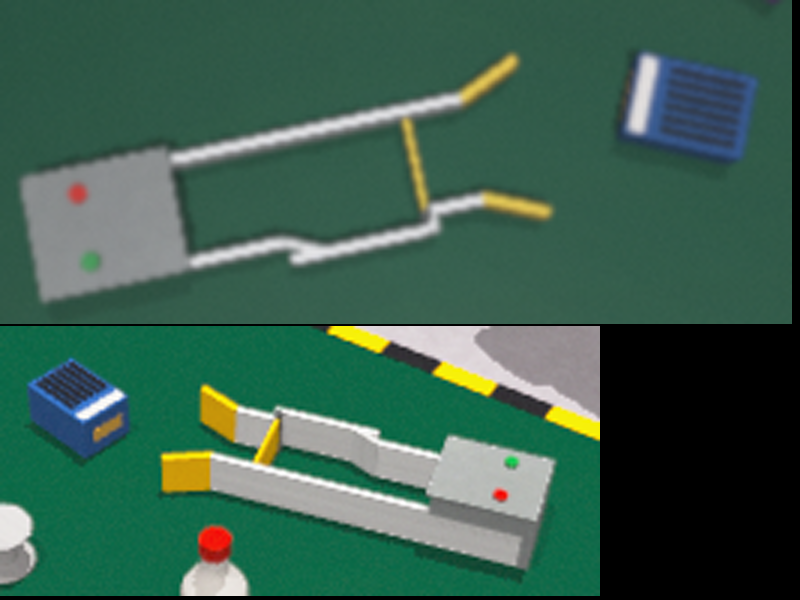

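The crop shows the module's top clearly, with the white stripe toward the dock at crop (645,95). The long -y wall runs from (175,159) to (462,99), the gate from (406,120) to (427,212), and the hood sits at left. Next I'll measure these with masks.

```bash
python3 - <<'E'
from h import *
T=get_image("top");S=get_image("scene")
def hsv(r):return cv2.cvtColor(r["image"],cv2.COLOR_BGR2HSV).astype(int)
t=hsv(T);s=hsv(S)
def box(m,x0,y0,x1,y1):
    o=np.zeros_like(m);o[y0:y1,x0:x1]=m[y0:y1,x0:x1];return o
cr=lambda x,y:np.array([195+x/3.6-.36,220+y/3.6-.36])
# wall centre lines (top view): fit per column white centroid
w=T["image"].astype(float).mean(2)
def wall(x0,x1,y0,y1):
    P=[]
    for x in range(x0,x1):
        f=(x-x0)/(x1-1-x0);yc=y0+f*(y1-y0);r=np.arange(int(yc)-4,int(yc)+6);v=np.clip(w[r,x]-90,0,None);P.append((x,(r*v).sum()/v.sum()))
    return plane(T,P,0.043)
a=wall(250,320,261.5,248.3)   # -y wall
b=wall(317,327,278,276);c=wall(252,268,291.5,288)
for p in(a,b,c):
    m=p.mean(0);d=np.linalg.svd(p-m)[2][0];d*=np.sign(d[1]);print("wall",m.round(4),d.round(4),np.degrees(np.arctan2(d[0],d[1])).round(2))
m=a.mean(0);d=np.linalg.svd(a-m)[2][0];d*=np.sign(d[1]);n=np.array([-d[1],d[0],0]) # n=+y dock
print("spacing b,c",((b-m)@n).mean(),((c-m)@n).mean())
half=(((b-m)@n).mean()+((c-m)@n).mean())/4
# gate
y=(t[...,0]>18)&(t[...,0]<35)&(t[...,1]>90)&(t[...,2]>110)
y=box(y,300,245,360,290)
k,l,st,ce=cv2.connectedComponentsWithStats(y.astype(np.uint8))
for i in range(1,k):
    if st[i,4]>5:
        q=np.argwhere(l==i)[:,::-1];g=plane(T,q,0.039);print("yellow",st[i].tolist(),((g-m)@d).min().round(4),((g-m)@d).mean().round(4),((g-m)@d).max().round(4),((g-m)@n-half).min().round(4),((g-m)@n-half).max().round(4))
# hood corners
hc=plane(T,[cr(20,178),cr(168,147),cr(188,265),cr(42,300)],0.065);print("hood along",((hc-m)@d).round(4),((hc-m)@n-half).round(4))
print("m",m,"d",d,"n",n,"half",half)
# module
def mod(h,r,x0,y0,x1,y1):
    b_=(h[...,0]>100)&(h[...,0]<125)&(h[...,1]>90);return box(b_,x0,y0,x1,y1)
mk=np.zeros(w.shape,np.uint8)
dk=np.ones(w.shape,bool)&~((t[...,0]>60)&(t[...,0]<98)&(t[...,1]>70))
mk=box(dk,358,228,410,270).astype(np.uint8)
cs=max(cv2.findContours(mk,0,1)[0],key=cv2.contourArea)
for z in(0.047,):
    P=plane(T,cs.reshape(-1,2),z)[:,:2].astype(np.float32);print("mod rect",cv2.minAreaRect(P*1000), cv2.contourArea(cs))
st_=box((t[...,1]<60)&(t[...,2]>150),362,230,392,266);q=np.argwhere(st_)[:,::-1];print("stripe top",q.mean(0),plane(T,q.mean(0),0.047),len(q))
ss=box((s[...,1]<70)&(s[...,2]>170),238,190,276,232);q2=np.argwhere(ss)[:,::-1];print("stripe scene",q2.mean(0),len(q2),"tri",tri(T,q.mean(0),S,q2.mean(0)))
# heights check: wall corner (mouth bend on -y wall) top crop(462,99), scene crop(212,455)
print("bend tri",tri(T,cr(462,97),S,[230+212/3-.33,185+(455-326)/3-.33]))
o=T["image"].copy();cv2.drawContours(o,[cs],-1,(0,0,255),1);cv2.imwrite("pics/m.png",cv2.resize(o[225:275,350:415],None,fx=6,fy=6,interpolation=0))
E
```

```text
wall [0.5593 0.0606 0.043 ] [-0.2355  0.9719 -0.    ] -13.62
wall [ 0.5111 -0.0278  0.043 ] [-0.2843  0.9587 -0.    ] -16.52
wall [0.476  0.1161 0.043 ] [-0.2361  0.9717 -0.    ] -13.66
spacing b,c 0.0677636696058821 0.0678948783153537
yellow [323, 245, 7, 4, 18] -0.1082 -0.0988 -0.0932 -0.0388 -0.0308
yellow [307, 253, 7, 25, 79] -0.0576 -0.0538 -0.05 -0.028 0.0301
yellow [329, 273, 19, 8, 83] -0.1334 -0.1131 -0.0934 0.0298 0.0538
hood along [0.1957 0.0997 0.1014 0.1957] [-0.0398 -0.0396  0.0369  0.0392]
m [0.55933808 0.06064661 0.043     ] d [-2.35538872e-01  9.71864929e-01 -8.87894226e-30] n [-0.97186493 -0.23553887  0.        ] half 0.03391463698030894
mod rect ((578.8428344726562, -177.10667419433594), (85.96261596679688, 61.71653366088867), 79.34066009521484) 855.0
stripe top [373.17241379 245.63793103] [[ 0.58699879 -0.14835444  0.047     ]] 116
stripe scene [263.2037037  210.77777778] 54 tri (array([ 0.5858646 , -0.14695806,  0.05202431]), np.float64(0.0017086775033238427))
bend tri (array([ 0.58097941, -0.02851777,  0.04575557]), np.float64(0.002399104297822919))
```

Everything checks against the given sizes: wall spacing 68 mm, gate-to-hood 154 mm, mouth at -40/-80 mm. The dock origin is about (0.539, 0.000) and the lane direction is (-0.236, 0.972). The module centre is about (0.578, -0.180), on line within a few mm but turned by about 24°. I'll move over it now.

```bash

R() { :; }
python3 -m jog '[[[85,-0.5,-0.4,0,0],[85,-0.96,-0.78,0,0],[85,-0.96,-0.78,0,0],[85,-0.96,-0.78,0,0],[85,-0.96,-0.78,0,0]]]' >/dev/null
python3 -m jog '[[[85,-0.96,-0.78,0,0],[85,-0.96,-0.78,0,0],[85,-0.96,-0.78,0,0],[85,-0.96,-0.78,0,0],[85,-0.96,-0.78,0,0]]]' >/dev/null
python3 -m jog '[[[85,-0.96,-0.78,0,0],[85,-0.96,-0.78,0,0],[85,-0.96,-0.78,0,0],[85,-0.96,-0.78,0,0],[85,-0.96,-0.78,0,0]]]' >/dev/null
python3 -m jog '[[[85,-0.96,-0.78,0,0],[85,-0.96,-0.78,0,0],[85,-0.96,-0.78,0,0],[85,-0.96,-0.78,0,0],[85,-0.96,-0.78,0,0]]]' >/dev/null
python3 -m jog '[[[85,-0.96,-0.78,0,1],[85,0,0,0,1],[85,0,0,0,1],[85,0,0,0,1],[85,0,0,0,1]]]' >/dev/null
python3 -m jog '[[[85,0,0,0,1],[85,0,0,0,1],[85,0,0,0,1],[85,0,0,0,1],[85,0,0,0,1]]]' >/dev/null
python3 -m jog '[[[85,0,0,0,1],[85,0,0,0,1],[85,0,0,0,1],[85,0,0,0,1],[85,0,0,0,1]]]' >/dev/null
python3 -m jog '[[[85,0,0,0,1],[85,0,0,0,0.3],[85,0,0,0,0],[85,0,0,0,0]]]'
cat >> h.py <<'E'
D=np.array([-.2355,.9719,0]);N=np.array([-.9719,-.2355,0]);P0=np.array([.5391,.0004,.003])
def where(g=None,yaw=None):
    s=get_state();R=Ro.from_rotvec(s["eef_rot"]).as_matrix();p=np.array(s["tcp_pos"])
    print("t",round(s["time"],2),"tcp",p.round(4),"tooly yaw",np.degrees(np.arctan2(R[1,1],R[0,1])).round(2),"tilt",R[:,2].round(4),"dock xy",((p-P0)@D).round(4),((p-P0)@N).round(4),"tip z",round(p[2]-.173,4),"F along/lat/z",np.round([np.dot(s["contact_force"],D),np.dot(s["contact_force"],N),s["contact_force"][2]],2),"w",round(s["grip_width"],4))
    if g is not None:print("need tool shift units",((np.array(g)-p)@R/.03).round(3))
E
python3 -c "
from h import *
where([.5745,-.1977,.19]);print(get_state()['qpos'])"
```

```text
time: 3.55
tcp_pos: [0.5632, -0.1804, 0.4045]
eef_rot: [-2.426, -1.995, 0.0]
contact_force: [-1.0, -0.4, 0.2]
grip_width: 0.0851
gripper_force: 0.0
t 3.55 tcp [ 0.5632 -0.1804  0.4045] tooly yaw -11.15 tilt [-4.e-04  1.e-04 -1.e+00] dock xy -0.1813 0.0192 tip z 0.2315 F along/lat/z [-0.15  1.1   0.2 ] w 0.0851
need tool shift units [-0.494  0.485  7.151]
[-3.09947001e-01  4.25612361e-01  2.66899098e-01  1.41245514e+00
  2.78853871e-07  1.45539509e+00]
```

```bash

python3 -m jog '[[[85,-0.5,0.49,0.5,0],[85,0,0,1,0],[85,0,0,1,0],[85,0,0,1,0],[85,0,0,1,0]]]' >/dev/null
python3 -m jog '[[[85,0,0,1,0],[85,0,0,1,0],[85,0,0,0.6,0],[85,0,0,0,0]]]'
python3 - <<'E'
from h import *
where([.5745,-.1977,.19])
T=get_image("top")["image"];S=get_image("scene")["image"]
a=cv2.resize(T[215:285,340:430],None,fx=4.4,fy=4.4,interpolation=2);b=cv2.resize(S[175:245,215:305],None,fx=4.4,fy=4.4,interpolation=2)
cv2.imwrite("pics/pre.png",np.hstack([a,b]))
E
```

```text
time: 4.3
tcp_pos: [0.5723, -0.1971, 0.1866]
eef_rot: [-2.42, -1.99, 0.008]
contact_force: [-0.8, 0.5, -1.3]
grip_width: 0.0848
gripper_force: 0.0
t 4.3 tcp [ 0.5723 -0.1971  0.1866] tooly yaw -11.16 tilt [-0.0093  0.0032 -1.    ] dock xy -0.1998 0.0142 tip z 0.0136 F along/lat/z [ 0.7   0.66 -1.26] w 0.0848
need tool shift units [-0.004  0.074 -0.116]
```

View pics/pre.png

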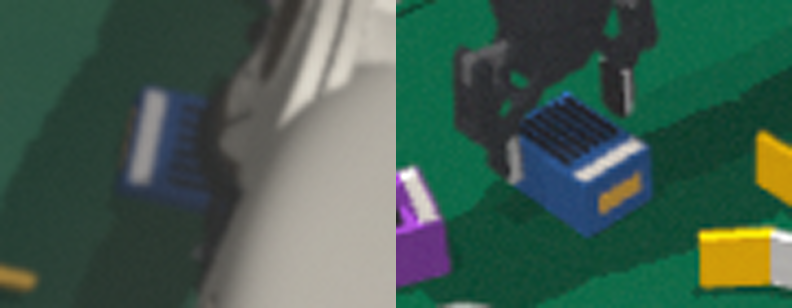

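The fingers straddle the module's tail half: left finger at crop (510,155), right at (625,90), and the nose toward the mouth. Next I'll grip lightly and turn 24.5°.

```bash

python3 -m jog '[[[70,0,0,-0.1,0],[60,0,0,0,0],[50,0,0,0,0],[50,0,0,0,0],[50,0,0,0,0]]]' 25
python3 -m jog '[[[50,0,0,0,0],[50,0,0,0,0],[50,0,0,0,0]]]'
python3 -c "
from h import *
where()"
```

```text
time: 4.82
tcp_pos: [0.5759, -0.1984, 0.1976]
eef_rot: [2.424, 1.991, 0.005]
contact_force: [-0.8, -0.7, 6.7]
grip_width: 0.0554
gripper_force: 28.4
time: 5.07
tcp_pos: [0.5759, -0.1984, 0.1975]
eef_rot: [2.424, 1.991, 0.005]
contact_force: [0.7, -0.5, 6.4]
grip_width: 0.0552
gripper_force: 28.4
t 5.07 tcp [ 0.5759 -0.1984  0.1975] tooly yaw -11.19 tilt [ 0.0054 -0.0018 -1.    ] dock xy -0.2019 0.011 tip z 0.0245 F along/lat/z [-0.7  -0.54  6.42] w 0.0552
```

```bash

python3 -m jog '[[[50,0,0,-0.08,0],[50,0,0,0,-0.5],[50,0,0,0,-0.5],[50,0,0,0,-0.5],[50,0,0,0,-0.5]]]' >/dev/null
python3 -m jog '[[[50,0,0,0,-0.5],[50,0,0,0,-0.5],[50,0,0,0,-0.5],[50,0,0,0,-0.5],[50,0,0,0,-0.5]]]' >/dev/null
python3 -m jog '[[[50,0,0.1,0,-0.46],[50,0,0.14,0,0],[50,0,0.14,0,0],[50,0,0,0,0],[50,0,0,0,0]]]' >/dev/null
python3 - <<'E'
from h import *
where()
T=get_image("top")
t=cv2.cvtColor(T["image"],cv2.COLOR_BGR2HSV).astype(int)
m=np.zeros(t.shape[:2],bool);m[230:275,350:400]=((t[...,1]<80)&(t[...,2]>110))[230:275,350:400]
cv2.imwrite("pics/rot.png",cv2.resize(T["image"][215:305,300:420],None,fx=5,fy=5,interpolation=2))
E
```

```text
t 6.32 tcp [ 0.5861 -0.1953  0.1976] tooly yaw 13.58 tilt [ 1.e-03 -1.e-04 -1.e+00] dock xy -0.2013 0.0004 tip z 0.0246 F along/lat/z [1.07 2.85 4.39] w 0.0553
```

View pics/rot.png

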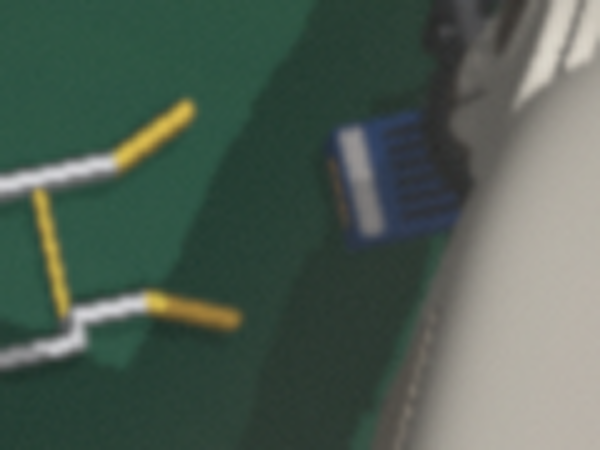

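The module's stripe runs from (348,130) to (372,235), parallel to the gate from (38,195) to (65,315). The module is square to the lane and facing the mouth, so I'll slide it into the flare while gripped.

```bash
python3 - <<'E'
from h import *
T=get_image("top");q=plane(T,[[371.8,251.2]],.047)[0];print("stripe mid dock y",(q-P0)@N,"x",(q-P0)@D)
E
python3 -m jog '[[[50,0.1,0,-0.06,0],[50,0.2,0,0,0],[50,0.25,0,0,0],[50,0.25,0,0,0],[50,0.25,0,0,0]]]' |grep force
python3 -m jog '[[[50,0.25,0,0,0],[50,0.25,0,0,0],[50,0.25,0,0,0],[50,0.25,0,0,0],[50,0.25,0,0,0]]]' |grep force
python3 -m jog '[[[50,0.25,0,0,0],[50,0.25,0,0,0],[50,0.2,0,0,0],[50,0.1,0,0,0],[50,0,0,0,0]]]' 
python3 -c "
from h import *
where()"
```

```text
stripe mid dock y 0.0007138156261621922 x -0.1496489721342052
contact_force: [-0.5, -0.3, -3.3]
gripper_force: 27.4
contact_force: [0.8, -0.4, -3.1]
gripper_force: 27.4
time: 7.67
tcp_pos: [0.5637, -0.1042, 0.1989]
eef_rot: [-1.941, -2.47, 0.0]
contact_force: [0.0, 0.2, -3.0]
grip_width: 0.0554
gripper_force: 27.4
t 7.67 tcp [ 0.5637 -0.1042  0.1989] tooly yaw 13.66 tilt [-2.e-04  1.e-04 -1.e+00] dock xy -0.1075 0.0007 tip z 0.0259 F along/lat/z [ 0.2  -0.08 -3.03] w 0.0554
```

```bash

python3 -m jog '[[[50,0.1,0,0.06,0],[50,0.15,0,0,0],[50,0.05,0,0,0],[50,0,0,0,0]]]' | grep contact
python3 -m jog '[[[58,0,0,0,0],[62,0,0,0,0],[64,0,0,0,0],[64,0,0,0,0],[64,0,0,-0.2,0]]]' | grep -v eef
python3 -m jog '[[[64,0,0,-0.6,0],[64,0,0,-0.8,0],[64,0,0,-0.8,0],[64,0,0,-0.6,0],[40,-0.4,0,0,0]]]' >/dev/null
python3 -m jog '[[[20,-0.8,0,0,0],[16,-0.8,0,0,0],[16,-0.4,0,0,0],[16,0,0,0,0],[16,0,0,0,0]]]'
python3 - <<'E'
from h import *
where()
T=get_image("top")["image"];S=get_image("scene")["image"]
a=cv2.resize(T[215:305,300:400],None,fx=4,fy=4,interpolation=2);b=cv2.resize(S[165:255,230:330],None,fx=4,fy=4,interpolation=2)
cv2.imwrite("pics/rel.png",np.hstack([a,b]))
E
```

```text
contact_force: [0.5, -0.8, 1.1]
time: 8.42
tcp_pos: [0.5611, -0.0961, 0.2021]
contact_force: [-1.3, 1.0, 0.1]
grip_width: 0.0637
gripper_force: 0.0
time: 9.25
tcp_pos: [0.5784, -0.1668, 0.2863]
eef_rot: [-1.944, -2.466, 0.0]
contact_force: [-0.7, 0.4, 0.2]
grip_width: 0.0163
gripper_force: 0.0
t 9.25 tcp [ 0.5784 -0.1668  0.2863] tooly yaw 13.51 tilt [-0.0014  0.001  -1.    ] dock xy -0.1718 0.0012 tip z 0.1133 F along/lat/z [0.6  0.6  0.23] w 0.0163
```

View pics/rel.png

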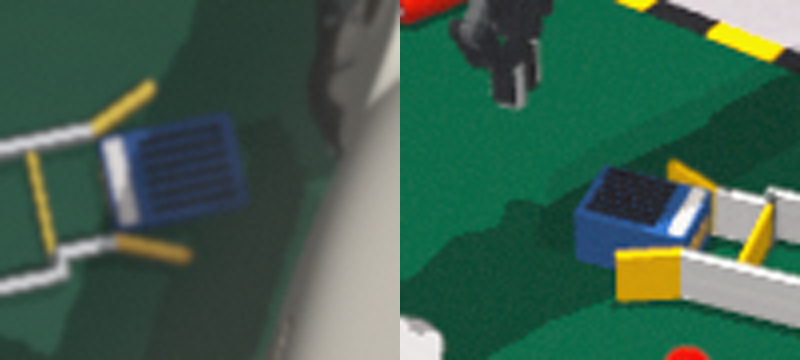

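The module's nose is at the lane entry, top crop (100,150), square between the flares, and the gripper is behind it. I'll lower it and push from behind, with force guards.

```bash
cat > chk.py <<'E'
import sys
from h import *
s=get_state();f=-np.dot(s["contact_force"],D);p=(np.array(s["tcp_pos"])-P0)
print("t %.2f x %.4f y %.4f z %.4f F %.2f lat %.2f fz %.2f"%(s["time"],p@D,p@N,s["tcp_pos"][2],f,np.dot(s["contact_force"],N),s["contact_force"][2]))
sys.exit(f>float(sys.argv[1]))
E
python3 -m jog '[[[16,0,0.04,0.8,0],[16,0,0,1,0],[16,0,0,1,0],[16,0,0,0.48,0],[16,0,0,0,0]]]' >/dev/null; python3 chk.py 4 || exit
python3 -m jog '[[[16,0.2,0,0,0],[16,0.2,0,0,0],[16,0.2,0,0,0],[16,0.1,0,0,0],[16,0.1,0,0,0]]]' >/dev/null; python3 chk.py 5 || exit
python3 -m jog '[[[16,0.1,0,0,0],[16,0.1,0,0,0],[16,0.1,0,0,0],[16,0.1,0,0,0],[16,0.1,0,0,0]]]' >/dev/null; python3 chk.py 5 || exit
python3 -m jog '[[[16,0.1,0,0,0],[16,0.1,0,0,0],[16,0.1,0,0,0],[16,0.1,0,0,0],[16,0.1,0,0,0]]]' >/dev/null; python3 chk.py 6 || exit
python3 -m jog '[[[16,0.1,0,0,0],[16,0.1,0,0,0],[16,0.1,0,0,0],[16,0.1,0,0,0],[16,0.1,0,0,0]]]' >/dev/null; python3 chk.py 7 || exit
python3 -m jog '[[[16,0.1,0,0,0],[16,0.1,0,0,0],[16,0.1,0,0,0],[16,0.1,0,0,0],[16,0.1,0,0,0]]]' >/dev/null; python3 chk.py 7 || exit
python3 -m jog '[[[16,0.1,0,0,0],[16,0.1,0,0,0],[16,0.1,0,0,0],[16,0.1,0,0,0],[16,0.1,0,0,0]]]' >/dev/null; python3 chk.py 7
```

```text
t 9.77 x -0.1689 y 0.0014 z 0.1842 F -1.71 lat 0.34 fz 0.39False
```

```bash
sed -i 's/sys.exit(\(.*\))$/sys.exit(int(\1))/' chk.py
python3 -m jog '[[[16,0.2,0,0,0],[16,0.2,0,0,0],[16,0.2,0,0,0],[16,0.1,0,0,0],[16,0.1,0,0,0]]]' >/dev/null; python3 chk.py 5 || exit
python3 -m jog '[[[16,0.1,0,0,0],[16,0.1,0,0,0],[16,0.1,0,0,0],[16,0.1,0,0,0],[16,0.1,0,0,0]]]' >/dev/null; python3 chk.py 5 || exit
python3 -m jog '[[[16,0.1,0,0,0],[16,0.1,0,0,0],[16,0.1,0,0,0],[16,0.1,0,0,0],[16,0.1,0,0,0]]]' >/dev/null; python3 chk.py 6 || exit
python3 -m jog '[[[16,0.1,0,0,0],[16,0.1,0,0,0],[16,0.1,0,0,0],[16,0.1,0,0,0],[16,0.1,0,0,0]]]' >/dev/null; python3 chk.py 7 || exit
python3 -m jog '[[[16,0.1,0,0,0],[16,0.1,0,0,0],[16,0.1,0,0,0],[16,0.1,0,0,0],[16,0.1,0,0,0]]]' >/dev/null; python3 chk.py 7 || exit
python3 -m jog '[[[16,0.1,0,0,0],[16,0.1,0,0,0],[16,0.1,0,0,0],[16,0.1,0,0,0],[16,0.1,0,0,0]]]' >/dev/null; python3 chk.py 7
```

```text
t 10.18 x -0.1467 y -0.0010 z 0.1902 F -0.27 lat 0.10 fz -0.09
t 10.60 x -0.1321 y -0.0004 z 0.1887 F -0.23 lat 0.04 fz -0.24
t 11.02 x -0.1171 y -0.0005 z 0.1887 F 1.39 lat -0.96 fz -0.24
t 11.43 x -0.1019 y -0.0004 z 0.1887 F 2.20 lat 0.37 fz -0.65
t 11.85 x -0.0885 y -0.0013 z 0.1894 F 8.54 lat -2.19 fz -0.98
```

Force rises just as the nose reaches the gate, which is what I'd expect. I'll continue more slowly.

```bash
python3 -m jog '[[[16,0,0,0,0],[16,0.03,0,0,0],[16,0.03,0,0,0]]]' >/dev/null; python3 chk.py 9 || exit
python3 -m jog '[[[16,0.05,0,0,0],[16,0.05,0,0,0],[16,0.05,0,0,0]]]' >/dev/null; python3 chk.py 9 || exit
python3 -m jog '[[[16,0.06,0,0,0],[16,0.06,0,0,0],[16,0.06,0,0,0],[16,0.06,0,0,0],[16,0.06,0,0,0]]]' >/dev/null; python3 chk.py 9 || exit
python3 -m jog '[[[16,0.06,0,0,0],[16,0.06,0,0,0],[16,0.06,0,0,0],[16,0.06,0,0,0],[16,0.06,0,0,0]]]' >/dev/null; python3 chk.py 9
```

```text
t 12.10 x -0.0869 y -0.0014 z 0.1895 F 6.88 lat -1.31 fz -0.60
t 12.35 x -0.0822 y -0.0017 z 0.1895 F 5.31 lat -3.06 fz -1.08
t 12.77 x -0.0728 y -0.0012 z 0.1893 F 4.57 lat -0.58 fz -1.34
t 13.18 x -0.0629 y -0.0005 z 0.1888 F 4.56 lat -0.51 fz 0.20
```

```bash
python3 -m jog '[[[16,0.08,0,0,0],[16,0.08,0,0,0],[16,0.1,0,0,0],[16,0.1,0,0,0],[16,0.1,0,0,0]]]' >/dev/null; python3 chk.py 9 || exit
python3 -m jog '[[[16,0.1,0,0,0],[16,0.1,0,0,0],[16,0.1,0,0,0],[16,0.1,0,0,0],[16,0.1,0,0,0]]]' >/dev/null; python3 chk.py 9 || exit
python3 -m jog '[[[16,0.1,0,0,0],[16,0.1,0,0,0],[16,0.1,0,0,0],[16,0.1,0,0,0],[16,0.1,0,0,0]]]' >/dev/null; python3 chk.py 9 || exit
python3 -m jog '[[[16,0.1,0,0,0],[16,0.1,0,0,0],[16,0.1,0,0,0],[16,0.1,0,0,0],[16,0.1,0,0,0]]]' >/dev/null; python3 chk.py 9 || exit
python3 -m jog '[[[16,0.1,0,0,0],[16,0.1,0,0,0],[16,0.1,0,0,0],[16,0.1,0,0,0],[16,0.1,0,0,0]]]' >/dev/null; python3 chk.py 9 || exit
python3 -m jog '[[[16,0.1,0,0,0],[16,0.1,0,0,0],[16,0.1,0,0,0],[16,0.1,0,0,0],[16,0.1,0,0,0]]]' >/dev/null; python3 chk.py 9 || exit
python3 -m jog '[[[16,0.1,0,0,0],[16,0.1,0,0,0],[16,0.1,0,0,0],[16,0.1,0,0,0],[16,0.1,0,0,0]]]' >/dev/null; python3 chk.py 9
```

```text
t 13.60 x -0.0488 y -0.0005 z 0.1887 F 4.56 lat -0.20 fz 0.38
t 14.02 x -0.0338 y -0.0005 z 0.1887 F 3.38 lat -0.42 fz 1.14
t 14.43 x -0.0188 y -0.0005 z 0.1887 F 3.88 lat -1.41 fz 1.00
t 14.85 x -0.0038 y -0.0006 z 0.1887 F 1.94 lat -1.71 fz 1.08
t 15.27 x 0.0112 y -0.0006 z 0.1887 F 3.53 lat -1.44 fz 0.66
t 15.68 x 0.0261 y -0.0006 z 0.1887 F 3.41 lat -1.71 fz 1.00
t 16.10 x 0.0411 y -0.0005 z 0.1887 F 3.79 lat -1.01 fz 1.05
```

```bash
python3 -m jog '[[[16,0.1,0,0,0],[16,0.1,0,0,0],[16,0.1,0,0,0],[16,0.08,0,0,0],[16,0.06,0,0,0]]]' >/dev/null; python3 chk.py 6 || exit
python3 -m jog '[[[16,0.03,0,0,0],[16,0.03,0,0,0],[16,0.03,0,0,0],[16,0.03,0,0,0],[16,0.03,0,0,0]]]' >/dev/null; python3 chk.py 6 || exit
python3 -m jog '[[[16,0.03,0,0,0],[16,0.03,0,0,0],[16,0.03,0,0,0],[16,0.03,0,0,0],[16,0.03,0,0,0]]]' >/dev/null; python3 chk.py 6 || exit
python3 -m jog '[[[16,0.03,0,0,0],[16,0.03,0,0,0],[16,0.03,0,0,0],[16,0.03,0,0,0],[16,0.03,0,0,0]]]' >/dev/null; python3 chk.py 6 || exit
python3 -m jog '[[[16,0.03,0,0,0],[16,0.03,0,0,0],[16,0.03,0,0,0],[16,0.03,0,0,0],[16,0.03,0,0,0]]]' >/dev/null; python3 chk.py 6 || exit
python3 -m jog '[[[16,0.03,0,0,0],[16,0.03,0,0,0],[16,0.03,0,0,0],[16,0.03,0,0,0],[16,0.03,0,0,0]]]' >/dev/null; python3 chk.py 6 || exit
python3 -m jog '[[[16,0.03,0,0,0],[16,0.03,0,0,0],[16,0.03,0,0,0],[16,0.03,0,0,0],[16,0.03,0,0,0]]]' >/dev/null; python3 chk.py 6
```

```text
t 16.52 x 0.0543 y -0.0005 z 0.1887 F 4.06 lat -1.66 fz 1.85
t 16.93 x 0.0585 y -0.0005 z 0.1887 F 3.04 lat -1.69 fz 1.32
t 17.35 x 0.0631 y -0.0005 z 0.1887 F 3.70 lat -0.78 fz 1.20
t 17.77 x 0.0676 y -0.0005 z 0.1887 F 2.69 lat -1.62 fz 2.34
t 18.18 x 0.0721 y -0.0005 z 0.1887 F 3.17 lat -0.87 fz 1.63
t 18.60 x 0.0766 y -0.0003 z 0.1887 F 2.38 lat 0.27 fz 2.43
t 19.02 x 0.0811 y -0.0005 z 0.1887 F 4.23 lat 0.52 fz 2.06
```

```bash
python3 -m jog '[[[16,0.03,0,0,0],[16,0.03,0,0,0],[16,0.03,0,0,0],[16,0.03,0,0,0]]]' >/dev/null; python3 chk.py 5.5 || exit
python3 -m jog '[[[16,0.03,0,0,0],[16,0.03,0,0,0],[16,0.03,0,0,0],[16,0.03,0,0,0]]]' >/dev/null; python3 chk.py 5.5 || exit
python3 -m jog '[[[16,0.03,0,0,0],[16,0.03,0,0,0],[16,0.03,0,0,0],[16,0.03,0,0,0]]]' >/dev/null; python3 chk.py 5.5 || exit
python3 -m jog '[[[16,0.03,0,0,0],[16,0.03,0,0,0],[16,0.03,0,0,0],[16,0.03,0,0,0]]]' >/dev/null; python3 chk.py 5.5 || exit
python3 -m jog '[[[16,0.03,0,0,0],[16,0.03,0,0,0],[16,0.03,0,0,0],[16,0.03,0,0,0]]]' >/dev/null; python3 chk.py 5.5 || exit
python3 -m jog '[[[16,0.03,0,0,0],[16,0.03,0,0,0],[16,0.03,0,0,0],[16,0.03,0,0,0]]]' >/dev/null; python3 chk.py 5.5 || exit
python3 -m jog '[[[16,0.03,0,0,0],[16,0.03,0,0,0],[16,0.03,0,0,0],[16,0.03,0,0,0]]]' >/dev/null; python3 chk.py 5.5
```

```text
t 19.35 x 0.0848 y -0.0005 z 0.1887 F 3.37 lat 0.05 fz 2.15
t 19.68 x 0.0884 y -0.0005 z 0.1887 F 2.43 lat 0.03 fz 2.26
t 20.02 x 0.0919 y -0.0005 z 0.1887 F 3.79 lat -0.25 fz 2.35
t 20.35 x 0.0955 y -0.0005 z 0.1887 F 2.66 lat -0.45 fz 1.30
t 20.68 x 0.0991 y -0.0005 z 0.1887 F 1.78 lat 0.59 fz 1.98
t 21.02 x 0.1027 y -0.0005 z 0.1887 F 2.45 lat -0.35 fz 2.03
t 21.35 x 0.1056 y -0.0006 z 0.1887 F 8.33 lat -0.11 fz 1.44
```

Contact with the springs: force jumped from a 2.5 N sliding baseline to 8.3 N. I'll ease up to about 13 N on the contacts, roughly 15 N at the wrist.

```bash
python3 -m jog '[[[16,0,0,0,0]]]' >/dev/null; python3 chk.py 12 || exit
python3 -m jog '[[[16,0.01,0,0,0],[16,0.01,0,0,0]]]' >/dev/null; python3 chk.py 12 || exit
python3 -m jog '[[[16,0.01,0,0,0]]]' >/dev/null; python3 chk.py 12
```

```text
t 21.43 x 0.1056 y -0.0006 z 0.1887 F 6.35 lat -0.05 fz 0.74
t 21.60 x 0.1058 y -0.0006 z 0.1888 F 9.36 lat -0.67 fz 1.53
t 21.68 x 0.1060 y -0.0005 z 0.1888 F 8.13 lat -0.01 fz 2.54
```

```bash
python3 -m jog '[[[16,0.01,0,0,0],[16,0.01,0,0,0]]]' >/dev/null; python3 chk.py 12.5 || exit
python3 -m jog '[[[16,0.01,0,0,0],[16,0.01,0,0,0]]]' >/dev/null; python3 chk.py 12.5 || exit
python3 -m jog '[[[16,0.01,0,0,0]]]' >/dev/null; python3 chk.py 12.5 || exit
python3 -m jog '[[[16,0.01,0,0,0]]]' >/dev/null; python3 chk.py 12.5 || exit
python3 -m jog '[[[16,0,0,0,0]]]' >/dev/null; python3 chk.py 12.5
```

```text
t 21.85 x 0.1063 y -0.0006 z 0.1888 F 9.78 lat 0.09 fz 2.44
t 22.02 x 0.1066 y -0.0005 z 0.1889 F 10.39 lat -0.23 fz 2.16
t 22.10 x 0.1068 y -0.0006 z 0.1889 F 12.19 lat 0.56 fz 2.52
t 22.18 x 0.1070 y -0.0005 z 0.1889 F 11.35 lat 0.31 fz 1.88
t 22.27 x 0.1070 y -0.0006 z 0.1889 F 11.58 lat 0.13 fz 2.39
```

```bash
python3 -m jog '[[[16,0.01,0,0,0],[16,0.01,0,0,0],[16,0.01,0,0,0]]]' >/dev/null; python3 chk.py 15 || exit
python3 -m jog '[[[16,0.01,0,0,0]]]' >/dev/null; python3 chk.py 15 || exit
python3 -m jog '[[[16,0.01,0,0,0]]]' >/dev/null; python3 chk.py 15 || exit
python3 -m jog '[[[16,0,0,0,0]]]' >/dev/null; python3 chk.py 15
```

```text
t 22.52 x 0.1075 y -0.0005 z 0.1889 F 14.42 lat -0.20 fz 3.70
t 22.60 x 0.1076 y -0.0005 z 0.1890 F 14.58 lat 1.25 fz 3.57
t 22.68 x 0.1078 y -0.0005 z 0.1890 F 14.65 lat 0.75 fz 2.99
t 22.77 x 0.1078 y -0.0005 z 0.1890 F 14.03 lat 1.10 fz 3.16
```

```bash
python3 -m jog '[[[16,0.01,0,0,0],[16,0,0,0,0],[16,0,0,0,0]]]' >/dev/null; python3 chk.py 17 || exit
python3 -m jog '[[[16,0,0,0,0],[16,0,0,0,0],[16,0,0,0,0],[16,0,0,0,0],[16,0,0,0,0]]]' >/dev/null; python3 chk.py 17 || exit
python3 -m jog '[[[16,0,0,0,0],[16,0,0,0,0],[16,0,0,0,0],[16,0,0,0,0],[16,0,0,0,0]]]' >/dev/null; python3 chk.py 17 ||exit
python3 -m jog '[[[16,0,0,0,0],[16,0,0,0,0]]]' >/dev/null; python3 chk.py 17
```

```text
t 23.02 x 0.1079 y -0.0006 z 0.1890 F 15.24 lat 0.55 fz 4.26
t 23.43 x 0.1079 y -0.0005 z 0.1890 F 14.54 lat 1.07 fz 3.58
t 23.85 x 0.1079 y -0.0005 z 0.1890 F 15.53 lat 0.85 fz 3.46
t 24.02 x 0.1079 y -0.0005 z 0.1890 F 14.47 lat 1.06 fz 3.59
```

I held about 15 N at the wrist (about 12.5 N on the contacts) for over a second. Next: back off slowly, lift, and look.

```bash
python3 -m jog '[[[16,-0.04,0,0,0],[16,-0.05,0,0,0],[16,-0.05,0,0,0],[16,-0.07,0,0,0],[16,-0.1,0,0,0]]]' >/dev/null; python3 chk.py 17 || exit
python3 -m jog '[[[16,-0.1,0,0,0],[16,0,0,-0.1,0],[16,0,0,-0.3,0],[16,0,0,-0.6,0],[16,0,0,-0.9,0]]]' >/dev/null; python3 chk.py 17 || exit
python3 -m jog '[[[16,0,0,-1,0],[16,0,0,-1,0],[16,-0.9,0.5,-0.8,0],[16,-0.9,0.5,0,0],[16,-0.9,0.5,0,0]]]' >/dev/null; python3 chk.py 17
python3 -m jog '[[[16,-0.9,-0.9,0,0],[16,-0.9,-0.9,0,0],[16,-0.9,-0.9,0,0],[16,-0.9,-0.9,0,0],[16,-0.9,-0.9,0,0]]]' >/dev/null; python3 chk.py 17
python3 -m jog '[[[16,-0.9,-0.5,0,0],[16,-0.9,-0.5,0,0],[16,-0.5,0,0,0],[16,0,0,0,0],[16,0,0,0,0]]]' >/dev/null; python3 chk.py 17
python3 - <<'E'
from h import *
T=get_image("top")["image"];S=get_image("scene")["image"]
cv2.imwrite("pics/top9.png",T)
a=cv2.resize(T[220:310,195:355],None,fx=5,fy=5,interpolation=2)[:,:800];b=cv2.resize(S[195:275,270:430],None,fx=3,fy=3,interpolation=2)[:149]
o=np.zeros((600,800,3),np.uint8);o[:450]=a;o[451:600,:480]=b
cv2.imwrite("pics/end.png",o)
E
```

```text
t 24.43 x 0.1019 y -0.0004 z 0.1885 F -0.64 lat 0.35 fz 0.35
t 24.85 x 0.0988 y 0.0007 z 0.2447 F 0.67 lat 0.55 fz 0.51
t 25.27 x 0.0173 y -0.0466 z 0.3337 F -0.05 lat -0.95 fz -0.30
t 25.68 x -0.1181 y 0.0908 z 0.3303 F 0.71 lat -0.37 fz 0.83
t 26.10 x -0.1868 y 0.1193 z 0.3302 F 0.21 lat 0.18 fz 0.29
```

View pics/end.png

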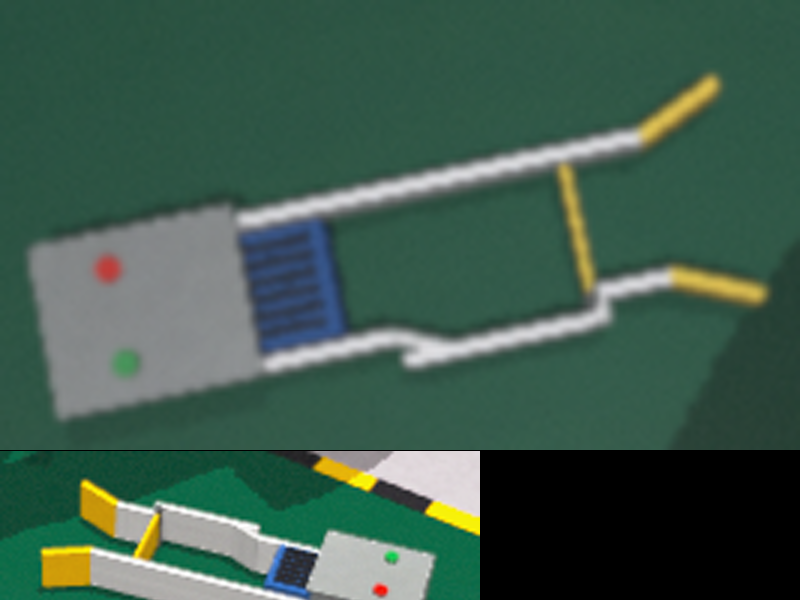

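View pics/top9.png

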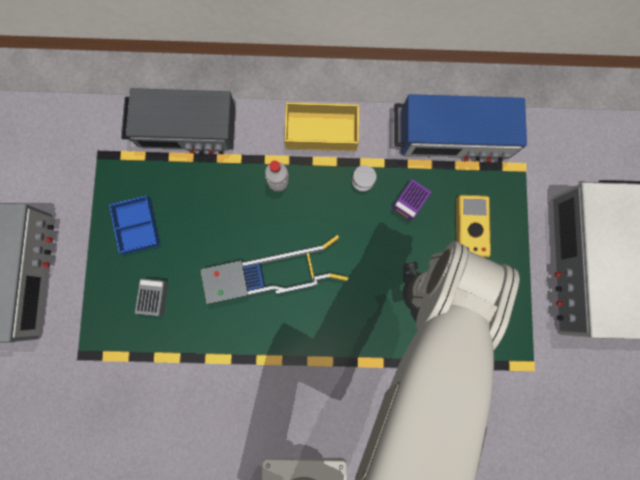

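The module sits inside, its tail at end-crop (335,275), well past the gate's sweep. The gate is shut from (565,165) to (590,290), as at the start, the other objects look unmoved, and the arm is clear. I'll hand it in.

```bash
python3 -c "
from rig import close_job
print(close_job())"
```

```text
the job is handed in; nothing more can be done
None
```

The module is inside the dock, pressed home at about 12.5 N on the contacts (about 15 N at the wrist, less 2.5 N of sliding friction) for just over a second; the gate is shut behind it, nothing else looks moved, and the job was handed in at about 26 s.

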